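Take the sample pile apart onto its places

ROBOT

A 6-joint arm with a two-finger parallel gripper is mounted at the origin on a cart in front of the work surface, level with it; the furniture and walls round the work are solid. World frame = base frame: x ahead of the robot, y to its left, z up, the work surface at z = 0. Lengths are in m, angles in rad, forces in N, time in s.
With the tool pointing down it reaches from about 0.375 to 0.925 m from the base axis. Payload 5.7 kg.
Tool frame: the origin (TCP) lies midway between the tips of the shut fingers; the grasp point (between the pads) lies 19 mm behind it; z points along the fingers, y is the line along which they close (so a half turn about z gives the same grasp; the last joint's range is limited). The gripper opens to 88 mm and grips with 3 to 60 N. Pads are 20 mm wide; open, the fingers measure 115 mm over their backs; the gripper's body (75 mm by 178 mm) begins 61 mm behind the grasp point.
Start: joints at [-0.115, 0.359, 1.51, -0, 1.272, -0.115], TCP at [0.6, -0, 0.223] pointing down, gripper open.
Joint ranges: [-2.97, 2.97], [-1.01, 2.36], [0.21, 2.38], [-0.96, 4.11], [0.2, 2.71], [-2.98, 2.98]. Speed limits (rad/s): [2.39, 2.39, 3.14, 3.14, 3.14, 3.14].

INTERFACE

Orientations are given as a unit quaternion [x, y, z, w].
In Python, from bench import move_ptp, servo_line, goto_joints, move_gripper, sleep, inverse_kinematics, capture, PlanningError, close_job, spot_in, silhouettes, current_clock, current_joint_pos, current_qvel, current_joint_torque, current_position, current_orientation, current_force, current_torque, current_finger_gap, current_grip_force gives the robot as it stands. Calls block until the motion is done:
- move_ptp(position, orientation): joint-space move of the TCP to a pose.
- servo_line(position, orientation=None, rate=0.15, contact_N=None): straight line of the TCP; orientation=None keeps the orientation; rate is the mean speed in m/s. With contact_N (N) it stops when the force on the tool has changed by that much, and returns True; else False.
- goto_joints(angles): joint-space move.
- move_gripper(opening): finger opening in m; the grip force is fixed at half the most; returns when the fingers have stopped.
- sleep(seconds).
- inverse_kinematics(position, orientation): joint angles nearest the present ones, or None.
- capture(name): name is "scene" or "side" or "wrist"; returns a dict with "image" (384x512x3 uint8, blue, green, red), "range_z" (384x512 float32, m along the optical axis (not along the pixel's ray), 0 where there is no reading), "intrinsics" (3x3 intrinsics, pixels), "k1" (the pictures are not rectified: a ray, as slopes to the right and down, at radius r is drawn at 1 + k1 r^2 times it, then the intrinsics apply), "R" (3x3) and "t" (3): a world point X has camera coordinates R X + t. Camera axes: x right, y down, z forward; pixel columns grow to the right and rows downward; lengths in m; the calibration is good to about 2 mm. A picture is of the moment at which its call begins.
A pose or a line that the arm cannot do raises PlanningError and nothing moves.
- close_job(): hands the job in; it is judged then, once.
Trained networks look in the newest picture that a camera, given by its name, has taken for a name from the list of things; names that differ only in an ending like _2 or _b are one class to them, and where a whole thing is asked for, a point or a joint stands for the part that bears it (a point fixed in the world has none). Each returns a list of dicts, best first, with "conf" (0 to 1); they miss things now and then, are a little off and sometimes report something else, mostly with a low value. They report only what shows in the picture. A call takes as long as a camera call. They do not tell look-alikes from the thing itself.
- spot_in(camera, query): "xy" ([column, row] in pixels, amid what is visible of it).
- silhouettes(camera, query): "region" (384x512 bool, what is visible of it) and "xy" ([column, row] in pixels, amid what is visible of it).
Readings, each from a call of its own:
- current_clock(): time.
- current_joint_pos(): joint angles.
- current_qvel(): joint speeds.
- current_joint_torque(): joint torques, N m.
- current_position(): TCP position.
- current_orientation(): TCP orientation.
- current_force(): force on the tool from outside, world axes, zero at the start.
- current_torque(): the same for the moment, N m.
- current_finger_gap(): finger opening in m.
- current_grip_force(): force on a finger pad.
Only numpy, scipy, OpenCV 4.12 (cv2) and the standard library are available. Lean on these libraries where they do the work, as an engineer would, in place of code of your own. Each camera call takes 0.05 s, during which the arm holds its last target. There are 200 camera calls.

TASK

A weighing kit was left on the bench in one pile: a clip box with a large sample tin, a small sample tin and a vial on top of it. Take the pile apart and stand each thing in its own place, keeping every one upright all the way: the vial in the well of the square block, the small tin in the narrower round dish, the large tin in the wider round dish, and the clip box flat inside the rectangular tray.

Things in the scene. Friction and masses are not known exactly. Their poses are not given: they have to be found in the camera images.
- clip_box: closed grey plastic clip box (lid fixed), bottom of the pile: 94 mm along y, 40 mm high, flat top, 0.21 kg. Origin: centre of its underside, z up. Foot x -29 to +33 mm, y 92 mm; lid (upper 6 mm) x -30 to +34; a latch 22 mm wide, mid front, reaches x -34 at heights 30 to 39 mm. Grip across x, high at the lid (68 mm over latch and lid)
- large_tin: the larger of two round aluminium sample tins with a slip-on lid (which stays on), 58 mm diameter, 34 mm high, flat top; stands on the clip box. Origin: centre of its underside, z up. The lid, the upper 13 mm, is 1 mm larger in radius than the body. About 90 g
- small_tin: the smaller round aluminium sample tin, 40 mm diameter, 34 mm high, flat top; stands on the large tin. Origin: centre of its underside, z up. The lid is the upper 13 mm. About 50 g
- vial: reagent vial with a blue cap, 23 mm diameter, 46 mm high (solid to grip up to 40 mm); stands on the small tin, at the top of the pile. Origin: centre of its underside, z up. About 30 g
- blue_bin: obstacle only: fixed open blue bin full of scraps behind the work, about 400 mm along x, 360 mm along y, 115 mm high. Origin: centre of its underside on the bench. Nothing goes in it; keep the gripper and what it carries clear of it
- box_tray: fixed low rectangular steel tray, 94 mm along its x and 120 mm along its y, with a rim 5 mm thick and 10 mm high all round; inside it measures 84 mm (x) by 110 mm (y), inner floor 5 mm above the bench. The place of the clip box, the box's long side along the tray's long side, either way round. Origin: centre of its underside on the bench
- large_dish: fixed low round steel dish, the wider of the two: 84 mm outside, 76 mm inside, 10 mm high, inner floor 4 mm above the bench. The place of the large tin. Origin: centre of its underside on the bench
- small_dish: fixed low round steel dish, the narrower of the two: 66 mm outside, 58 mm inside, 10 mm high, inner floor 4 mm above the bench. The place of the small tin. Origin: centre of its underside on the bench
- vial_block: fixed square grey plastic block, 56 x 56 mm, 14 mm high, with one round well 39 mm wide and 8 mm deep in the middle (floor of the well 6 mm above the bench). The place of the vial. Origin: centre of its underside on the bench
Mind the look-alikes: they are no part of the job. Leave any yellow look-alike of the vial alone.

How it is judged:
At the end, for the whole second after the job is handed in: Vial on the floor of the block's well, small tin on the floor of the narrower dish, large tin on that of the wider dish (each within 12 mm of the centre), clip box flat on the tray's floor within the rim (20 mm, 0.35 rad); all upright and at rest (horizontal distance between vial and vial_block below 0.012 m and z of vial in the frame of vial_block between 0.003 and 0.009 m and angle between each of vial, small_tin, large_tin, clip_box's own z axis and vertical below 0.06 rad and linear speed of each of vial, small_tin, large_tin, clip_box below 0.02 m/s and angular speed of each of vial, small_tin, large_tin, clip_box below 0.2 rad/s and horizontal distance between small_tin and small_dish below 0.012 m and z of small_tin in the frame of small_dish between 0.001 and 0.007 m and horizontal distance between large_tin and large_dish below 0.012 m and z of large_tin in the frame of large_dish between 0.001 and 0.007 m and horizontal distance between clip_box and box_tray below 0.02 m and z of clip_box in the frame of box_tray between 0.002 and 0.008 m and angle between the x axis of clip_box and the x axis of box_tray, either way round below 0.35 rad); the robot touches nothing.
It fails at once if one of the four things is tipped over (leans more than about 30 degrees) (angle between any of clip_box, large_tin, small_tin, vial's own z axis and vertical above 0.5 rad).
It also fails if it takes over 125 s, if anything falls off the work surface, if the arm or the gripper's body presses on something with over 40 N, if the wrist force passes 120 N, or if a joint passes its speed limit or range.

## Working session

There is one attempt and no reset: what is moved stays moved. The work goes in short steps, each a Python script; the robot and the scene stay as the last script left them, time stands still between calls to the robot, and variables do not carry over. Pictures are saved under pics/ and viewed, at most 14 in all, crops included, and the job is handed in when it is done.

```bash
mkdir -p pics
cat > h.py <<'E'
import numpy as np, cv2
from bench import *
def cloud(c):
    K=c["intrinsics"];h,w=c["range_z"].shape
    u,v=np.meshgrid(np.arange(w),np.arange(h))
    p=np.stack([(u-K[0,2])/K[0,0],(v-K[1,2])/K[1,1]],-1)
    q=p.copy()
    for _ in range(8): q=p/(1+c["k1"]*(q**2).sum(-1,keepdims=True))
    z=c["range_z"]; P=np.concatenate([q*z[...,None],z[...,None]],-1)
    W=(P-c["t"])@c["R"]; W[z<=0]=np.nan
    return W
E
cat > m1.py <<'E'
from h import *
for cam in ["scene","side"]:
    c=capture(cam); cv2.imwrite(f"pics/{cam}0.png",c["image"]); W=cloud(c); np.savez(f"{cam}0.npz",W=W,img=c["image"])
    print(cam,"cam pos",-c["R"].T@c["t"])
    for n in ["clip_box","large_tin","small_tin","vial","blue_bin","box_tray","large_dish","small_dish","vial_block"]:
        for d in silhouettes(cam,n)[:4]:
            if d["conf"]<.2: continue
            r=d["region"]; p=W[r]; p=p[~np.isnan(p[:,0])]
            if len(p)<5: print(n,"few"); continue
            print(n,round(d["conf"],2),np.round(d["xy"]),"n",len(p),"med",np.round(np.median(p,0),3),"lo",np.round(np.percentile(p,3,0),3),"hi",np.round(np.percentile(p,97,0),3))
print(current_clock())
E
python3 m1.py
```

```text
scene cam pos [0.87435827 0.61658816 1.20876079]
small_tin 0.29 [333. 279.] n 652 med [0.477 0.19  0.004] lo [ 0.441  0.154 -0.001] hi [0.516 0.227 0.011]
vial 0.45 [294. 147.] n 57 med [ 0.399 -0.292  0.037] lo [ 0.389 -0.306  0.013] hi [ 0.407 -0.286  0.051]
vial 0.41 [256. 126.] n 54 med [ 0.495 -0.418  0.036] lo [ 0.485 -0.434  0.009] hi [ 0.501 -0.409  0.05 ]
box_tray 0.84 [295. 186.] n 319 med [ 0.464 -0.146  0.007] lo [ 0.426 -0.2    0.001] hi [ 0.518 -0.109  0.013]
large_dish 0.76 [329. 283.] n 680 med [0.478 0.191 0.004] lo [ 0.44   0.154 -0.001] hi [0.517 0.228 0.011]
vial_block 0.66 [318. 229.] n 309 med [0.441 0.014 0.013] lo [ 0.412 -0.011  0.003] hi [0.472 0.043 0.018]
side cam pos [-0.26596712 -0.08093743  0.9540444 ]
clip_box 0.9 [340. 244.] n 565 med [ 0.452 -0.318  0.035] lo [ 0.447 -0.373  0.001] hi [ 0.505 -0.284  0.043]
large_tin 0.81 [339. 235.] n 262 med [ 0.458 -0.322  0.069] lo [ 0.448 -0.353  0.043] hi [ 0.486 -0.3    0.076]
large_tin 0.44 [159. 239.] n 545 med [0.475 0.192 0.004] lo [0.436 0.157 0.   ] hi [0.512 0.228 0.01 ]
small_tin 0.5 [342. 224.] n 175 med [ 0.464 -0.32   0.101] lo [ 0.458 -0.34   0.076] hi [ 0.484 -0.308  0.111]
vial 0.57 [368. 240.] n 132 med [ 0.48  -0.416  0.029] lo [ 0.474 -0.438 -0.001] hi [ 0.514 -0.408  0.049]
vial 0.53 [331. 266.] n 135 med [ 0.388 -0.291  0.029] lo [ 0.382 -0.302 -0.001] hi [ 0.42  -0.282  0.047]
vial 0.41 [346. 215.] n 158 med [ 0.473 -0.326  0.135] lo [ 0.468 -0.383  0.   ] hi [ 0.607 -0.316  0.157]
box_tray 0.88 [284. 252.] n 1224 med [ 0.455 -0.173  0.005] lo [ 0.403 -0.233  0.001] hi [ 0.51  -0.114  0.011]
large_dish 0.71 [160. 239.] n 563 med [0.475 0.193 0.004] lo [0.435 0.158 0.   ] hi [0.512 0.229 0.011]
small_dish 0.51 [156. 201.] n 281 med [0.635 0.234 0.005] lo [0.603 0.205 0.   ] hi [0.664 0.263 0.012]
vial_block 0.97 [219. 256.] n 391 med [0.432 0.018 0.011] lo [ 0.404 -0.012  0.   ] hi [0.462 0.048 0.017]
1.0
```

View pics/scene0.png

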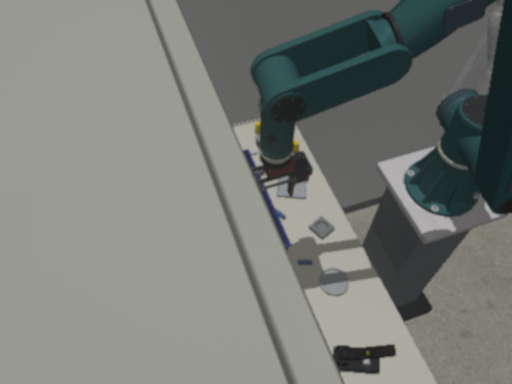

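View pics/side0.png

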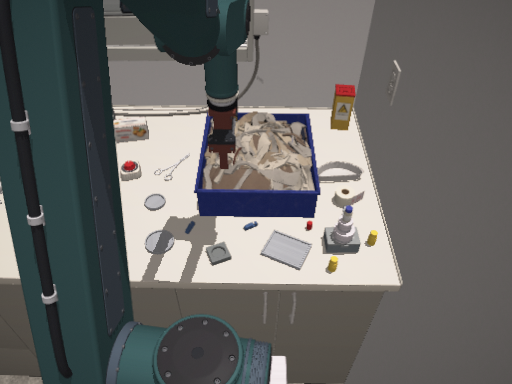

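The side view shows the pile at about (342,235), yellow look-alikes at (333,264) and (373,238), the tray at (287,249), the block at (219,254), the wide dish at (160,241), the narrow dish at (155,202), and the bin spanning (200–317,115–215). The scene camera's view is blocked by the cupboard and arm. Next I'll get the geometry of the fixed parts.

```bash
cat > m2.py <<'E'
from h import *
d=np.load("side0.npz");W=d["W"];img=d["img"].astype(int)
hsv=cv2.cvtColor(d["img"],cv2.COLOR_BGR2HSV)
b=(hsv[...,0]>105)&(hsv[...,0]<130)&(hsv[...,1]>150)&(W[...,2]>0.09)&(W[...,2]<.14)
p=W[b];print("bin rim",len(p),np.percentile(p,[1,5,50,95,99],axis=0).round(3))
q=p[p[:,0]<.62]; print("bin near rim x",np.percentile(q[np.abs(q[:,1]+.06)<.1][:,0],[2,10,50]),"right y",np.percentile(p[:,1],[0.5,2]))
S=np.load("scene0.npz")["W"]
for r,c in [(100,100),(300,100),(200,200),(330,240),(60,180),(250,250),(300,290)]: print("cab",r,c,S[r,c].round(3))
# points of dishes/block rims
def circ(P):
    A=np.c_[2*P[:,:2],np.ones(len(P))];s=np.linalg.lstsq(A,(P[:,:2]**2).sum(1),rcond=None)[0]
    return s[:2].round(4),np.sqrt(s[2]+s[:2]@s[:2]).round(4)
for nm,W_ in (("side",W),("scene",S)):
  for n,c,R in [("large",(.476,.192),.042),("small",(.635,.234),.033)]:
    p=W_[np.isfinite(W_[...,0])];p=p[(np.hypot(p[:,0]-c[0],p[:,1]-c[1])<R+.015)&(p[:,2]>.0075)&(p[:,2]<.02)]
    if len(p)>8: print(nm,n,len(p),circ(p), (p[:,:2].min(0)+p[:,:2].max(0))/2)
  for n,c,R,z in [("block",(.435,.017),.05,.009),("tray",(.457,-.172),.09,.0075)]:
    p=W_[np.isfinite(W_[...,0])];p=p[(np.hypot(p[:,0]-c[0],p[:,1]-c[1])<R)&(p[:,2]>z)&(p[:,2]<.025)]
    if len(p)>8: print(nm,n,len(p),cv2.minAreaRect((p[:,:2]*1000).astype(np.float32)))
# pile levels
for n,z0,z1 in [("boxtop",.036,.044),("ltop",.071,.077),("stop",.105,.111),("vialtop",.145,.162)]:
  for nm,W_ in (("side",W),("scene",S)):
    p=W_[np.isfinite(W_[...,0])];p=p[(np.abs(p[:,0]-.48)<.06)&(np.abs(p[:,1]+.325)<.07)&(p[:,2]>z0)&(p[:,2]<z1)]
    if len(p)>3: print(nm,n,len(p),p.mean(0).round(4),p.min(0).round(3),p.max(0).round(3))
E
python3 m2.py
```

```text
bin rim 1059 [[ 0.572 -0.261  0.09 ]
 [ 0.574 -0.259  0.092]
 [ 0.584 -0.11   0.106]
 [ 0.967  0.087  0.115]
 [ 0.971  0.091  0.117]]
bin near rim x [0.57238421 0.57370808 0.57828128] right y [-0.26152328 -0.26009955]
cab 100 100 [0.887 0.472 1.082]
cab 300 100 [0.899 0.555 1.082]
cab 200 200 [0.863 0.53  1.082]
cab 330 240 [0.864 0.576 1.082]
cab 60 180 [0.852 0.462 1.084]
cab 250 250 [0.853 0.555 1.084]
cab 300 290 [0.848 0.574 1.084]
side large 110 (array([0.4739, 0.1924]), np.float64(0.0384)) [0.47271453 0.19265897]
side small 73 (array([0.633 , 0.2349]), np.float64(0.0303)) [0.6329334  0.23553558]
side block 240 ((435.4729309082031, 19.01043701171875), (59.003082275390625, 57.19370651245117), 24.44301414489746)
side tray 281 ((456.3323059082031, -173.2828369140625), (120.82426452636719, 98.4032211303711), 63.95795440673828)
scene large 110 (array([0.4785, 0.1921]), np.float64(0.0385)) [0.47892542 0.19191608]
scene block 235 ((440.1937255859375, 15.96755599975586), (60.95098876953125, 57.42934799194336), 24.110137939453125)
scene tray 173 ((464.109619140625, -149.7310028076172), (95.39618682861328, 120.5190200805664), 79.06929779052734)
side boxtop 276 [ 0.4699 -0.3262  0.04  ] [ 0.443 -0.375  0.036] [ 0.513 -0.283  0.044]
scene boxtop 18 [ 0.512  -0.3687  0.0413] [ 0.505 -0.381  0.038] [ 0.518 -0.356  0.043]
side ltop 125 [ 0.4662 -0.3263  0.0739] [ 0.447 -0.357  0.071] [ 0.499 -0.3    0.077]
side stop 80 [ 0.4715 -0.324   0.1083] [ 0.456 -0.344  0.105] [ 0.493 -0.307  0.111]
side vialtop 52 [ 0.477  -0.3265  0.1531] [ 0.468 -0.337  0.145] [ 0.491 -0.317  0.157]
```

```bash
cat >> h.py <<'E'
from scipy.spatial.transform import Rotation as Ro
def quat(a):  # tool down, closing line at angle a from world x
    y=np.array([np.cos(a),np.sin(a),0]);z=np.array([0,0,-1.]);x=np.cross(y,z)
    return Ro.from_matrix(np.c_[x,y,z]).as_quat()
def best(p,a):  # of the two equal grasps, the one with the last joint nearest its middle
    c=[]
    for k in (0,np.pi):
        j=inverse_kinematics(p,quat(a+k))
        if j is not None: c.append((abs(j[5]),a+k,np.round(j,2)))
    return min(c,key=lambda t:t[0])
def circ(P):
    A=np.c_[2*P[:,:2],np.ones(len(P))];s=np.linalg.lstsq(A,(P[:,:2]**2).sum(1),rcond=None)[0]
    return s[:2].round(4),np.sqrt(s[2]+s[:2]@s[:2]).round(4)
E
python3 - <<'E'
from h import *
print(current_orientation(), Ro.from_quat(current_orientation()).as_matrix().round(2).tolist())
b=best([.48,-.325,.36],0);print(b)
for p in ([.438,.017,.02],[.476,.192,.02],[.634,.235,.02],[.459,-.173,.02]): print(best(p,0), best(p,np.pi/2))
move_ptp([.48,-.325,.36],quat(b[1]))
c=capture("wrist");cv2.imwrite("pics/w1.png",c["image"]);W=cloud(c);np.savez("w1.npz",W=W,img=c["image"])
print("cam",-c["R"].T@c["t"],c["R"].round(2).tolist())
for n in ["clip_box","large_tin","small_tin","vial","box_tray"]:
    for d in silhouettes("wrist",n)[:3]:
        p=W[d["region"]];p=p[np.isfinite(p[:,0])]
        if len(p)>5: print(n,round(d["conf"],2),np.round(d["xy"]),len(p),np.median(p,0).round(3),p.min(0).round(3),p.max(0).round(3))
print(current_clock())
E
```

```text
[ 7.07114683e-01  7.07098879e-01 -5.74564085e-06 -1.19576997e-05] [[0.0, 1.0, -0.0], [1.0, -0.0, 0.0], [0.0, -0.0, -1.0]]
(np.float64(0.7143205442491869), 0, array([-0.71,  0.24,  1.35, -0.  ,  1.55, -0.71]))
(np.float64(0.1190488725168235), 0, array([-0.12,  0.45,  2.06, -0.  ,  0.64, -0.12])) (np.float64(1.451747454278073), 4.71238898038469, array([-0.12,  0.45,  2.06, -0.  ,  0.64,  1.45]))
(np.float64(0.24875536100487317), 0, array([ 0.25,  0.52,  1.89, -0.  ,  0.73,  0.25])) (np.float64(1.3220409657900234), 1.5707963267948966, array([ 0.25,  0.52,  1.89, -0.  ,  0.73, -1.32]))
(np.float64(0.25288508191008496), 0, array([ 0.25,  0.68,  1.51, -0.  ,  0.96,  0.25])) (np.float64(1.3179112448848118), 1.5707963267948966, array([ 0.25,  0.68,  1.51, -0.  ,  0.96, -1.32]))
(np.float64(0.5013700954197429), 0, array([-0.5 ,  0.49,  1.94, -0.  ,  0.7 , -0.5 ])) (np.float64(1.0694262313751537), 4.71238898038469, array([-0.5 ,  0.49,  1.94, -0.  ,  0.7 ,  1.07]))
cam [ 0.48032569 -0.25239366  0.52069538] [[1.0, 0.0, 0.0], [0.0, -0.96, 0.26], [0.0, -0.26, -0.96]]
clip_box 0.91 [257. 138.] 1295 [ 0.486 -0.303  0.039] [ 0.448 -0.378 -0.003] [ 0.518 -0.284  0.075]
large_tin 0.77 [253. 144.] 658 [ 0.474 -0.317  0.073] [ 0.447 -0.366 -0.001] [ 0.509 -0.302  0.108]
small_tin 0.63 [252. 153.] 536 [ 0.477 -0.321  0.107] [ 0.46  -0.354  0.071] [ 0.5   -0.31   0.154]
vial 0.78 [260. 211.] 266 [ 0.488 -0.415  0.041] [ 0.478 -0.438 -0.001] [ 0.5   -0.409  0.048]
vial 0.63 [196. 129.] 215 [ 0.4   -0.294  0.045] [ 0.388 -0.304  0.01 ] [ 0.408 -0.285  0.048]
vial 0.57 [254. 167.] 412 [ 0.482 -0.327  0.153] [ 0.47  -0.34   0.107] [ 0.492 -0.319  0.156]
box_tray 0.86 [238.  40.] 5618 [ 0.458 -0.175  0.004] [ 0.391 -0.246 -0.003] [ 0.523 -0.121  0.012]
2.6917
```

View pics/w1.png

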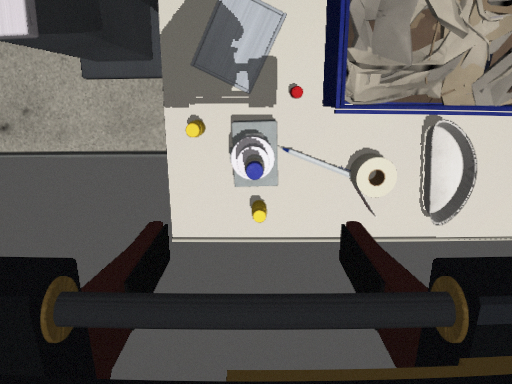

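The wrist view shows the pile at (253,155), with the blue vial on top and the box nearly square to the world axes. The yellow look-alikes are at (194,129) and (259,211), and the tray is at (238,42). I'll fit the tops of the pile and look at the targets from above.

```bash
cat > m3.py <<'E'
from h import *
def rect(p,lo,hi,c,R):
    p=p[(p[:,2]>lo)&(p[:,2]<hi)&(np.hypot(*(p[:,:2]-c).T)<R)];r=cv2.minAreaRect((p[:,:2]*1000).astype(np.float32));return len(p),np.round(np.r_[r[0],r[1],r[2]],1)
W=np.load("w1.npz")["W"];p=W[np.isfinite(W[...,0])]
from scipy.optimize import least_squares
def cfix(P,r):  # outline circle of known radius through hull points
    h=cv2.convexHull((P[:,:2]*1000).astype(np.float32))[:,0]/1000
    return h
for n,z,R in [("vial",.154,.03),("stin",.108,.04),("ltin",.074,.045)]:
    q=p[(np.abs(p[:,2]-z)<.003)&(np.hypot(p[:,0]-.481,p[:,1]+.327)<R)]
    print(n,len(q),cv2.minEnclosingCircle((q[:,:2]*1000).astype(np.float32)),np.median(q[:,2]),q.min(0).round(4),q.max(0).round(4))
print("box",rect(p,.037,.043,[.481,-.33],.075)); q=p[(abs(p[:,2]-.04)<.003)&(np.hypot(p[:,0]-.481,p[:,1]+.33)<.075)];print(np.percentile(q,[1,99],axis=0).round(4))
print("tray",rect(p,.0075,.014,[.457,-.173],.09))
for nm,pos in [("block",[.438,-.05,.30]),("dish",[.53,.13,.34])]:
    servo_line(pos,quat(0),rate=.35)
    c=capture("wrist");cv2.imwrite(f"pics/w_{nm}.png",c["image"]);W=cloud(c);p=W[np.isfinite(W[...,0])]
    for n in ["box_tray","vial_block","large_dish","small_dish"]:
        for d in silhouettes("wrist",n)[:2]:
            q=W[d["region"]];q=q[np.isfinite(q[:,0])]
            if d["conf"]>.3: print(n,round(d["conf"],2),np.round(d["xy"]),np.median(q,0).round(3),q.min(0).round(3),q.max(0).round(3))
    print(nm,"block",rect(p,.0115,.018,[.438,.017],.05)) if nm=="block" else None
    print(nm,"tray",rect(p,.0078,.014,[.457,-.173],.09)) if nm=="block" else None
    for n,c0,R in [("large",(.476,.192),.042),("small",(.635,.234),.033)]:
        q=p[(np.hypot(p[:,0]-c0[0],p[:,1]-c0[1])<R+.012)&(p[:,2]>.0075)&(p[:,2]<.02)]
        if len(q)>20: print(n,len(q),circ(q),cv2.minEnclosingCircle((q[:,:2]*1000).astype(np.float32)))
print(current_clock())
E
python3 m3.py
```

```text
vial 254 ((481.15582275390625, -330.58453369140625), 9.807757377624512) 0.1541469397241783 [ 0.4718 -0.3401  0.1518] [ 0.4905 -0.3211  0.156 ]
stin 428 ((479.572998046875, -329.500244140625), 19.92509651184082) 0.10761355646463042 [ 0.4599 -0.3472  0.1052] [ 0.499  -0.31    0.1108]
ltin 578 ((478.4554443359375, -330.7215576171875), 28.90266227722168) 0.07370619970087652 [ 0.4503 -0.3593  0.0713] [ 0.5071 -0.3019  0.0758]
box (1373, array([ 480. , -331. ,   66.6,   93.5,    1. ]))
[[ 0.45   -0.3765  0.0373]
 [ 0.5137 -0.285   0.0415]]
tray (804, array([ 457.3, -174.1,  119.8,   94.6,   64.9]))
box_tray 0.74 [263. 234.] [ 0.458 -0.171  0.005] [ 0.389 -0.251 -0.004] [ 0.524 -0.1    0.011]
vial_block 0.66 [296. 337.] [ 0.505 -0.316  0.04 ] [ 0.447 -0.351 -0.001] [ 0.513 -0.305  0.042]
vial_block 0.65 [252. 100.] [0.437 0.018 0.012] [ 0.401 -0.018 -0.003] [0.473 0.054 0.016]
block block (1177, array([437.6,  18.1,  56.4,  55.5,  23.9]))
block tray (842, array([ 457.4, -173.4,  120.5,   92.7,   64.3]))
box_tray 0.59 [206. 341.] [ 0.451 -0.205  0.005] [ 0.389 -0.244 -0.003] [0.524 0.158 0.436]
vial_block 0.76 [193. 221.] [0.438 0.019 0.012] [ 0.402 -0.017 -0.002] [0.474 0.055 0.016]
large_dish 0.76 [216. 105.] [0.476 0.192 0.003] [ 0.435  0.15  -0.002] [0.518 0.233 0.011]
small_dish 0.8 [332.  75.] [0.636 0.235 0.004] [ 0.602  0.201 -0.003] [0.67  0.268 0.012]
small_dish 0.46 [206. 338.] [ 0.452 -0.205  0.005] [ 0.391 -0.255 -0.003] [0.526 0.158 0.436]
large 498 (array([0.4766, 0.192 ]), np.float64(0.0398)) ((476.53814697265625, 191.6898651123047), 42.020286560058594)
small 417 (array([0.6351, 0.2334]), np.float64(0.0307)) ((635.46826171875, 233.45608520507812), 32.9347038269043)
4.9
```

All fits match the given sizes. Starting with the vial.

```bash
cat >> h.py <<'E'
def pickplace(src,zbase,a,dst,zfloor,b,hg,zc=.27,width=.03):
    """hg: TCP height over the thing's underside; src,dst: xy; a,b: closing angles"""
    move_ptp([*src,zc],quat(a)); move_gripper(.088)
    servo_line([*src,zbase+hg+.03],rate=.25); servo_line([*src,zbase+hg],rate=.08)
    move_gripper(.0); print("gap",current_finger_gap(),"grip",current_grip_force(),"F",np.round(current_force(),1))
    if current_finger_gap()<width-.006: print("MISSED"); return False
    servo_line([*src,zbase+hg+.03],rate=.08); servo_line([*src,zc],rate=.2)
    servo_line([*dst,zc],quat(b),rate=.25)
    print("carry gap",current_finger_gap(),"pos",np.round(current_position(),4))
    servo_line([*dst,zfloor+hg+.025],rate=.2); sleep(.2)
    hit=servo_line([*dst,zfloor+hg-.002],rate=.03,contact_N=5)
    print("hit",hit,np.round(current_position(),4),np.round(current_force(),1))
    g=current_finger_gap(); move_gripper(min(g+.02,.088)); sleep(.2)
    servo_line([*dst,zfloor+hg+.06],rate=.15); print("t",current_clock())
    return True
E
python3 - <<'E'
from h import *
pickplace([.4812,-.3300],.108,0,[.4377,.0181],.006,0,.014,width=.023)
p=current_position();servo_line([.4377,-.05,.30],quat(0),rate=.3)
c=capture("wrist");cv2.imwrite("pics/v1.png",c["image"]);W=cloud(c);p=W[np.isfinite(W[...,0])]
q=p[(np.hypot(p[:,0]-.4377,p[:,1]-.0181)<.03)&(p[:,2]>.045)];print(len(q),q.min(0),q.max(0),np.median(q,0))
E
```

```text
gap 0.022119261423142515 grip 29.95329737663269 F [-0.2  0.  -0.2]
carry gap 0.022581124083479516 pos [0.4377 0.0175 0.2699]
hit True [0.4372 0.0181 0.0191] [-0.5 -0.4  4.6]
t 15.3833
216 [0.42922029 0.00811028 0.04954567] [0.44778355 0.02621906 0.05385667] [0.43850658 0.01723505 0.05173622]
```

View pics/v1.png

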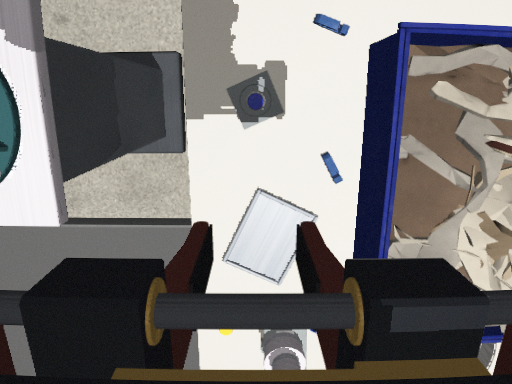

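The vial's blue cap shows upright in the middle of the block well at (256,101), top at z=52 mm as expected. Next are the two tins, with a quick re-measure before each grasp.

```bash
cat > m4.py <<'E'
from h import *
def look(c0,z,R,nom):
    move_ptp([.48,-.325,.36],quat(0)); sleep(.3)
    c=capture("wrist");W=cloud(c);p=W[np.isfinite(W[...,0])]
    q=p[(np.abs(p[:,2]-z)<.004)&(np.hypot(p[:,0]-c0[0],p[:,1]-c0[1])<R)]
    (x,y),r=cv2.minEnclosingCircle((q[:,:2]*1000).astype(np.float32));print("look",len(q),x,y,r,np.median(q[:,2]),q.min(0).round(4),q.max(0).round(4))
    cv2.imwrite(f"pics/{nom}.png",c["image"])
    return [x/1000,y/1000],r/1000
s,r=look((.4796,-.329),.108,.035,"s1")
assert abs(r-.020)<.002
if not pickplace(s,.074,0,[.6353,.2335],.004,0,.011,width=.040): raise SystemExit
s,r=look((.4785,-.3307),.074,.045,"l1")
assert abs(r-.029)<.002
pickplace(s,.040,0,[.4766,.1918],.004,0,.011,width=.058)
servo_line([.53,.11,.34],quat(0),rate=.3);sleep(.2)
c=capture("wrist");cv2.imwrite("pics/d1.png",c["image"]);W=cloud(c);p=W[np.isfinite(W[...,0])]
for c0,R in [((.6353,.2335),.026),((.4766,.1918),.036)]:
    q=p[(abs(p[:,2]-.038)<.005)&(np.hypot(p[:,0]-c0[0],p[:,1]-c0[1])<R)];print(len(q),cv2.minEnclosingCircle((q[:,:2]*1000).astype(np.float32)),np.percentile(q[:,2],[5,50,95]))
E
python3 m4.py
```

```text
look 817 479.3626708984375 -329.5653076171875 20.145551681518555 0.10767828251416134 [ 0.4598 -0.3492  0.104 ] [ 0.4991 -0.3096  0.1104]
gap 0.03827088956088841 grip 30.00016450881958 F [-0.1 -0.1 -0. ]
carry gap 0.03789869881685356 pos [0.6353 0.2326 0.2701]
hit True [0.6346 0.2334 0.0144] [-0.4 -0.5  4.4]
t 28.7333
look 1484 478.5722351074219 -330.69915771484375 28.9754581451416 0.07364850642576043 [ 0.4502 -0.3592  0.0708] [ 0.5071 -0.3018  0.0767]
gap 0.0563865393122317 grip 30.000365674495697 F [-0.9  0.6  1.5]
carry gap 0.05663308496378629 pos [0.4766 0.1911 0.27  ]
hit True [0.4762 0.1917 0.0146] [0.  0.2 4.8]
t 41.9583
784 ((635.5383911132812, 233.03538513183594), 20.222742080688477) [0.03576267 0.0373195  0.03871977]
1611 ((477.1898193359375, 191.03907775878906), 29.245214462280273) [0.03564308 0.03709615 0.0386305 ]
```

Both tins sit on their dish floors, centred, tops at 37–38 mm. Before the box, I'll check its pose and the pen lying beside it.

```bash
cat > m5.py <<'E'
from h import *
move_ptp([.48,-.325,.36],quat(0)); sleep(.3)
c=capture("wrist");cv2.imwrite("pics/b1.png",cv2.resize(c["image"][80:240,150:400],None,fx=3,fy=3));W=cloud(c);p=W[np.isfinite(W[...,0])]
q=p[(abs(p[:,2]-.04)<.003)&(np.hypot(p[:,0]-.481,p[:,1]+.33)<.075)]
print(len(q),cv2.minAreaRect((q[:,:2]*1000).astype(np.float32)),np.percentile(q,[1,99],axis=0).round(4))
m=q[abs(q[:,1]+.331)<.006];print("latch row",m[:,0].min(),m[:,0].max());m=q[abs(abs(q[:,1]+.331)-.03)<.01];print("side rows",m[:,0].min(),m[:,0].max())
for x0 in (.519,.525,.531,.537,.543,.55):
    m=p[(abs(p[:,0]-x0)<.003)&(p[:,1]<-.29)&(p[:,1]>-.37)];k=m[:,2]>.004;print(x0,len(m),"maxz",m[:,2].max().round(4),"y",m[k][:,1].min().round(3) if k.any() else None,m[k][:,1].max().round(3) if k.any() else None)
E
python3 m5.py
```

```text
2900 ((480.154052734375, -331.1959533691406), (66.81812286376953, 93.24423217773438), 0.9906994104385376) [[ 0.4498 -0.3759  0.0375]
 [ 0.5134 -0.2858  0.0418]]
latch row 0.44677441362850273 0.5136380348601971
side rows 0.44999041868236195 0.5141877981246697
0.519 8746 maxz 0.4757 y -0.337 -0.29
0.525 4721 maxz 0.4756 y -0.33 -0.29
0.531 3366 maxz 0.4725 y -0.334 -0.29
0.537 950 maxz 0.4653 y -0.336 -0.29
0.543 376 maxz 0.4522 y -0.339 -0.29
0.55 206 maxz 0.0088 y -0.342 -0.333
```

View pics/b1.png

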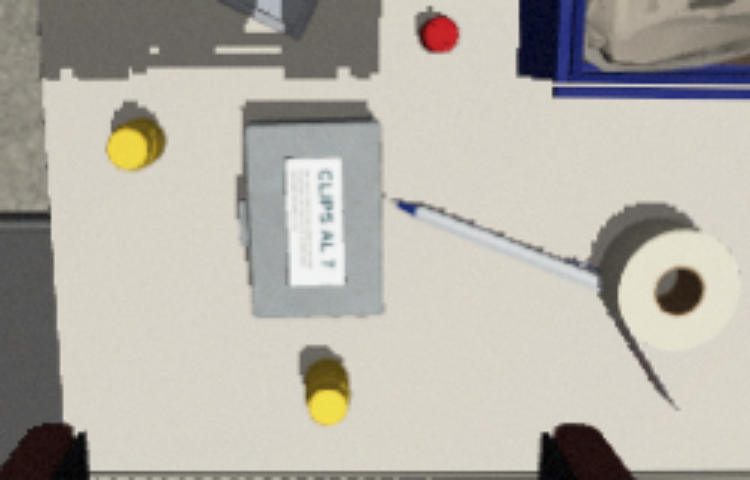

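The box is at (0.480, −0.331) with 1° yaw, its latch facing the robot at crop (240,215). The pen tip at (400,205) is only 9 mm high, so the fingertips at 18 mm will pass over it.

```bash
cat > m6.py <<'E'
from h import *
ok=pickplace([.480,-.331],0.,.017,[.4573,-.1737],.005,np.deg2rad(-25.4),.018,width=.068)
servo_line([.45,-.20,.32],quat(0),rate=.2);sleep(.3)
c=capture("wrist");cv2.imwrite("pics/f1.png",c["image"]);W=cloud(c);p=W[np.isfinite(W[...,0])]
q=p[(abs(p[:,2]-.045)<.006)&(np.hypot(p[:,0]-.4573,p[:,1]+.1737)<.08)]
print(len(q),cv2.minAreaRect((q[:,:2]*1000).astype(np.float32)),np.percentile(q[:,2],[2,50,98]))
A=np.linalg.lstsq(np.c_[q[:,:2],np.ones(len(q))],q[:,2],rcond=None)[0];print("tilt",A[:2],current_clock())
E
python3 m6.py
```

```text
gap 0.0674790112958627 grip 29.98076766729355 F [-0.8 -0.2  3. ]
carry gap 0.06768652265141507 pos [ 0.4574 -0.1741  0.2696]
hit True [ 0.457  -0.1735  0.0232] [0.5 0.1 3.1]
t 54.2167
3642 ((457.7230529785156, -173.99574279785156), (92.44091796875, 67.37378692626953), 65.55911254882812) [0.04253589 0.04466081 0.04660167]
tilt [ 0.00455462 -0.00145831] 55.9083
```

View pics/f1.png

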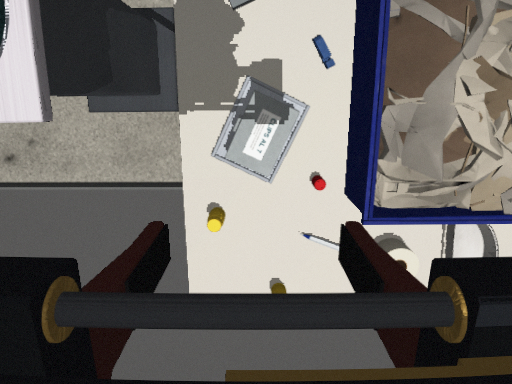

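View pics/d1.png

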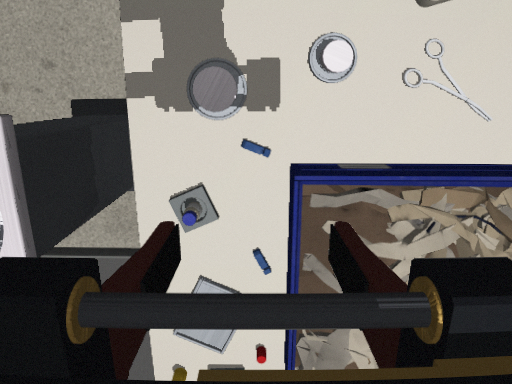

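The box lies flat inside the tray at (262,132), top at 45 mm. The small tin at (338,57), the large tin at (216,88) and the vial at (192,212) stand in their places. Handing in.

```bash
python3 -c "
from bench import *
print(close_job())"
```

```text
the job is handed in; nothing more can be done
None
```

The vial, small tin, large tin and clip box each stand upright in their own places, measured within about 1 mm of centre. The job was handed in at about 56 s of the 125 s; the hand-in call returned no verdict.

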